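# Hang the tray puller in the low cabinet

### The arm

A 6-joint arm with a two-finger parallel gripper is mounted at the origin on the work surface. World frame = base frame: x ahead of the robot, y to its left, z up, the work surface at z = 0. Lengths are in m, angles in rad, forces in N, time in s.
With the tool pointing down it reaches from about 0.3 to 0.775 m from the base axis. Payload 14.6 kg.
Tool frame: the origin (TCP) lies midway between the tips of the shut fingers; the grasp point (between the pads) lies 19 mm behind it; z points along the fingers, y is the line along which they close (so a half turn about z gives the same grasp; the last joint's range is limited). The gripper opens to 94 mm and grips with 3 to 60 N. Pads are 16 mm wide; open, the fingers measure 119 mm over their backs; the gripper's body (75 mm by 177 mm) begins 78 mm behind the grasp point.
Start: joints at [1.129, 0.3, 1.521, -0, 1.321, -0.067], TCP at [0.201, 0.512, 0.205] pointing down, gripper open.
Joint ranges: [-3.03, 3.03], [-0.79, 2.21], [0.23, 2.52], [-1.04, 4.18], [0, 3.07], [-2.55, 2.55]. Speed limits (rad/s): [2.22, 2.22, 2.57, 3.14, 3.14, 3.14].

### API

Orientations are given as [roll, pitch, yaw] about the fixed x, y, z axes, in that order (R = Rz(yaw) Ry(pitch) Rx(roll)).
In Python, from station import ctrl gives the robot as it stands. The module is installed in compiled form; this text tells all that it offers.
- The arm moves only by the tool servo_tool, never from a script. Its argument "plan" is a list of rows, each a list of 7 numbers: the opening in per cent of the stroke, from 0 (shut) to 100 (fully open), then the shift along the tool's x, y, z in m, then the turn, a rotation vector about the tool's x, y, z in rad. A call has exactly 8 rows; each row shifts and turns the commanded pose from where the row before left it, along the tool's axes as they then stand; what a row does not reach is not made up. A row lasts 1/8 s, in which the tool goes at most 62.5 mm and 10.7 degrees, less where a joint would pass 70% of its speed; a pose out of reach is approached as far as the arm can. A call with a gripper value outside its range is refused whole. The fingers move at their own pace and stop on an object; "force" is the grip in N (left out, the last holds). Time passes only in rows, so rows that do not move let the fingers close, or fill a call up. It gives the time, the measured TCP pose, the force, the opening and the grip force at its end, in the units of the state.
- ctrl.get_obs(): the state, without advancing time (a new reading comes with each control period).
- ctrl.camera(name): name is "scene" or "top" or "wrist"; returns a dict with "pixels" (384x512x3 uint8, red, green, blue), "z_map" (384x512 float32, m along the optical axis (not along the pixel's ray), 0 where there is no reading), "mtx" (3x3 intrinsics, pixels), "pose" (4x4, takes a point from camera to world coordinates). Camera axes: x right, y up, looking along -z (the intrinsics and any distortion apply to the point x, -y, -z); pixel columns grow to the right and rows downward; lengths in m; the calibration is good to about 2 mm. The wrist camera is an equidistant fisheye: a pixel r from the principal point sees the ray r / f radians off the axis. A picture is of the moment at which its call begins.
- ctrl.hand_in(): hands the job in; it is judged then, once.
The state is a dict: "time_s": time; "qpos": joint angles; "joint_vel": joint speeds; "tau": joint torques, N m; "ee_pos": TCP position; "eef_rot": TCP orientation; "force": force on the tool from outside, world axes, zero at the start; "moment": the same for the moment, N m; "grip_width": finger opening in m; "grip_force": force on a finger pad.
Only numpy, scipy, OpenCV 4.12 (cv2) and the standard library are available. Lean on these libraries where they do the work, as an engineer would, in place of code of your own. Each camera call takes 0.05 s, during which the arm holds its last target. There are 200 camera calls.

### The job

Put the oven-tray puller away: hang it by its steel ring on the hook deep inside the low open-fronted cabinet (its roof is low, so the puller has to be tilted ring-end up to get it in). Leave it hanging straight down and still, and do not knock the bowl, the tin or the jar about.

Things in the scene. Friction and masses are not known exactly. Their poses are not given: they have to be found in the camera images.
- puller: Oven-tray puller lying flat, 192 mm long, 0.16 to 0.30 kg, mass centre about 40 mm from the grip's middle towards the ring: brown wooden grip 100 x 26 x 24 mm, then 42 mm of 8 mm round steel shank, then a closed steel ring. Origin: centre of the grip's underside; x along the grip towards the ring, y across, z up as it lies. The grip spans x -50..50, y -13..13, z 0..24; shank and ring lie at z = 12.
- ring (a point): Centre of the puller's ring, at (115, 0, 12) mm in the puller's frame, same axes: the hole runs along z. The ring is 8 mm wire, 38 mm inside and 54 mm outside diameter, and stands clear of the bench.
- cabinet: Low dark grey cabinet fixed on the bench, open at its front (-x), roughly facing the robot. Origin: on the bench under it; x into it, y left, z up. Outside x -100 (front) to 70, y -150..150, top z 305 mm; sides and floor 12 thick. Roof, underside z 295: 18 mm slats at the front and back edge, five 6 mm rods between, 25 mm apart, all across the width. Back: panel up to z 102, cross bar at z 222..248, else open.
- hook: Upturned hook of 7 mm steel wire on the cabinet's back cross bar, pointing to the front; place along the width varies, axes are the cabinet's. Origin: on the wire's axis at the bottom of its dip, 212 mm above the bench, 110 mm behind the front edge. The axis rises forward to (-24,0,4), then to its free end (-34,0,22) mm; backward to (28,0,12) and (50,0,23), at a 36 mm square plate.
- hook_tip (a point): Centre of the round free end of the hook, at (-34, 0, 22) mm in the hook's frame; the steel ends 3.5 mm above it. The ring passes down over it. Once hung, the puller's lower end clears the cabinet floor by about 20 mm.
- bowl: Bystander: white bowl, 120 mm across, 60 mm high. Origin: centre of its underside.
- tin: Bystander: open steel tin, 90 mm across, 110 mm high. Origin: centre of its underside.
- jar: Bystander: closed amber jar, 70 mm across, 90 mm high. Origin: centre of its underside.

How it is judged:
By the outcome, as a careful person would: the job done as asked, in the order asked, and still so for the second after the job is handed in, with the robot touching nothing.
It also fails if it takes over 64 s, if anything falls off the work surface, if the arm or the gripper's body presses on something with over 40 N, if the wrist force passes 120 N, or if a joint passes its speed limit or range.

## Working session

There is one attempt and no reset: what is moved stays moved. The work goes in short steps, Python scripts to look and compute and a tool call to move; the robot and the scene stay as the last step left them, time stands still between calls to the robot, and variables do not carry over. Pictures are saved under pics/ and viewed, at most 10 in all, crops included, and the job is handed in when it is done.

Besides the shell and the picture viewer there is one more tool, called after "Request:" as name(argument=value, ...) on one line, values as JSON. servo_tool: Moves the arm, as the interface text tells. Its arguments: {"type":"object","properties":{"plan":{"type":"array","items":{"type":"array","items":{"type":"number"}}},"force":{"type":"number"}},"required":["plan"]}

```bash
mkdir -p pics
cat > h.py <<'E'
import numpy as np, cv2
from station import ctrl
from scipy.spatial.transform import Rotation as R
def cloud(c):
    z=c["z_map"];K=c["mtx"];h,w=z.shape
    u,v=np.meshgrid(np.arange(w),np.arange(h))
    P=np.stack([(u-K[0,2])/K[0,0]*z,-(v-K[1,2])/K[1,1]*z,-z],-1)
    T=c["pose"];W=P@T[:3,:3].T+T[:3,3];W[z==0]=np.nan
    return W
E
python3 - <<'E'
from h import *
o=ctrl.get_obs();print(o)
ims=[]
for n in("scene","top"):
    c=ctrl.camera(n);np.savez(n,**c);ims.append(c["pixels"][:,:,::-1]);print(n,c["mtx"].round(1).tolist(),c["pose"].round(3).tolist())
    cv2.imwrite(f"pics/{n}0.png",cv2.resize(ims[-1],(768,576)))
E
```

```text
{'time_s': 0.0, 'qpos': array([ 1.12940178e+00,  3.00469292e-01,  1.52156026e+00,  3.47957910e-05,
        1.32072996e+00, -6.65894363e-02]), 'joint_vel': array([ 0.00167156,  0.00090793, -0.0008443 , -0.0027273 , -0.00041497,
        0.00162147]), 'tau': array([ 2.85758881e-05, -5.31808376e+01, -3.52727509e+01,  7.08881859e-02,
        2.45351106e-02, -1.30594403e-04]), 'ee_pos': array([0.20122684, 0.51158555, 0.20489614]), 'eef_rot': array([-3.14043063e+00, -1.11271523e-04,  2.76677885e+00]), 'force': array([ 0.86905757, -0.12376085,  0.33347572]), 'moment': array([-0.01853574, -0.00970081,  0.02662443]), 'grip_force': 0.0, 'grip_width': 0.09404803413429612}
scene [[493.7, 0.0, 255.2], [0.0, 493.7, 193.0], [0.0, 0.0, 1.0]] [[-0.987, 0.123, -0.104, 0.423], [-0.161, -0.787, 0.595, 0.882], [-0.009, 0.604, 0.797, 1.246], [0.0, 0.0, 0.0, 1.0]]
top [[362.7, 0.0, 254.7], [0.0, 362.7, 187.1], [0.0, 0.0, 1.0]] [[-0.018, 0.983, -0.181, 0.345], [-1.0, -0.021, -0.012, 0.079], [-0.015, 0.18, 0.983, 1.426], [0.0, 0.0, 0.0, 1.0]]
```

View pics/scene0.png

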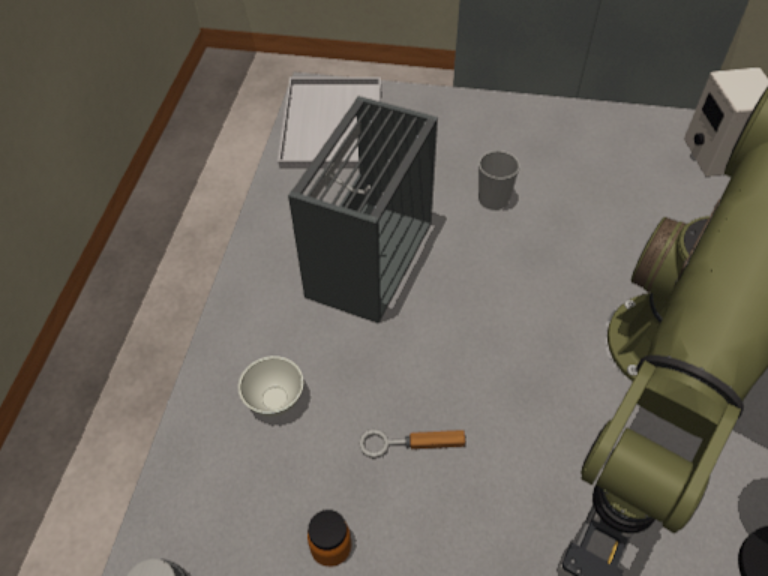

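View pics/top0.png

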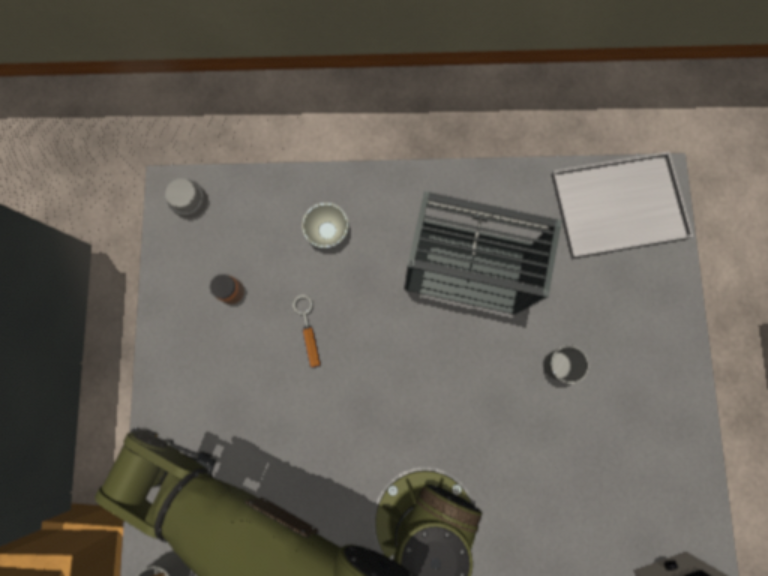

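The scene view shows the puller at (415,440), bowl (270,388), jar (328,537), tin (497,180) and cabinet around (365,210) with the hook near (345,185). In the top view the puller is at (308,335), the cabinet at (480,255) and the hook near (476,240).

Run:
```python
from h import *
cs={n:np.load(n+".npz") for n in("scene","top")}
for n,c in cs.items():
    W=cloud(c);px=c["pixels"];hsv=cv2.cvtColor(px,cv2.COLOR_RGB2HSV)
    h,w=px.shape[:2];U,V=np.meshgrid(np.arange(w),np.arange(h))
    m=(hsv[...,1]>130)&(hsv[...,0]<20)&(W[...,2]>.012)&(W[...,2]<.04)&(W[...,0]>.25)&(W[...,0]<.6)&(W[...,1]>.1)&(W[...,1]<.4)
    m=cv2.morphologyEx(m.astype(np.uint8),cv2.MORPH_OPEN,np.ones((2,2)))
    k,l,s,_=cv2.connectedComponentsWithStats(m)
    i=1+np.argmax(s[1:,4]);p=W[l==i]
    q=p[p[:,2]>.02][:,:2].astype(np.float32);r=cv2.minAreaRect(q);print(n,"grip",r,np.median(p[:,2]))
    ctr=np.array(r[0]);
    d=np.linalg.norm(W[...,:2]-ctr,axis=-1);g=(d>.06)&(d<.15)&(W[...,2]>.008)&(W[...,2]<.03)
    p=W[g];print(" ring pts",len(p)); far=p[np.linalg.norm(p[:,:2]-ctr,axis=1)>.085]
    if len(far)>5:
        (a,b),rr=cv2.minEnclosingCircle(far[:,:2].astype(np.float32));print(" ring",a,b,rr)
    # cabinet roof
    g=(W[...,2]>.297)&(W[...,2]<.315)&(W[...,0]>.35)&(W[...,0]<.95)&(W[...,1]>-.4)&(W[...,1]<.25)
    r=cv2.minAreaRect(W[g][:,:2].astype(np.float32));print(" roof",g.sum(),r,cv2.boxPoints(r).round(3).tolist(),np.median(W[g][:,2]))
    for nm,z0,z1,box in(("bowl",.04,.07,(.45,.8,.1,.4)),("jar",.08,.1,(.3,.7,.3,.6)),("tin",.1,.12,(.2,.6,-.5,-.1))):
        g=(W[...,2]>z0)&(W[...,2]<z1)&(W[...,0]>box[0])&(W[...,0]<box[1])&(W[...,1]>box[2])&(W[...,1]<box[3])
        if g.sum()>5:
            print(" ",nm,g.sum(),cv2.minEnclosingCircle(W[g][:,:2].astype(np.float32)))
    # hook candidate points
    g=(W[...,2]>.19)&(W[...,2]<.265)&(W[...,0]>.45)&(W[...,0]<.9)&(W[...,1]>-.3)&(W[...,1]<.1)
    np.save(n+"_hk.npy",W[g]);print(" hk",g.sum())
    if n=="scene":
        cr=px[105:150,190:290,::-1]
    else: cr=px[120:220,265:380,::-1]
    cv2.imwrite(f"pics/{n}_crop.png",cv2.resize(cr,None,fx=6,fy=5,interpolation=cv2.INTER_CUBIC))
```

```text
scene grip ((0.4308265745639801, 0.2853018045425415), (0.09593888372182846, 0.022833097726106644), 13.537263870239258) nan
 ring pts 176
 ring 0.4337006211280823 0.2865324318408966 0.13735157251358032
 roof 2164 ((0.6272925734519958, -0.12732084095478058), (0.3082162141799927, 0.17265605926513672), 76.31861877441406) [[0.5070000290870667, -0.25699999928474426], [0.675000011920929, -0.296999990940094], [0.7480000257492065, 0.0020000000949949026], [0.5799999833106995, 0.0430000014603138]] 0.30219936140012565
  bowl 429 ((0.7476658225059509, 0.2422245442867279), 0.06226488575339317)
  jar 541 ((0.5847739577293396, 0.4971599876880646), 0.03162074089050293)
  tin 234 ((0.4585784077644348, -0.317924827337265), 0.136384516954422)
 hk 1991
top grip ((0.4312205910682678, 0.2794574499130249), (0.09424573928117752, 0.019793692976236343), 10.982991218566895) 0.023401504928393102
 ring pts 109
 ring 0.44166526198387146 0.27446916699409485 0.1368141919374466
 roof 2224 ((0.6279549598693848, -0.12589506804943085), (0.30050575733184814, 0.1716596931219101), 76.12229919433594) [[0.5090000033378601, -0.25099998712539673], [0.675000011920929, -0.2919999957084656], [0.746999979019165, -0.0010000000474974513], [0.5809999704360962, 0.04100000113248825]] 0.3037171884816229
  bowl 197 ((0.7471638321876526, 0.24309493601322174), 0.059741172939538956)
  jar 210 ((0.5857793092727661, 0.49757394194602966), 0.03112811967730522)
  tin 125 ((0.4639883041381836, -0.3135572075843811), 0.13982215523719788)
 hk 462
```

View pics/top_crop.png

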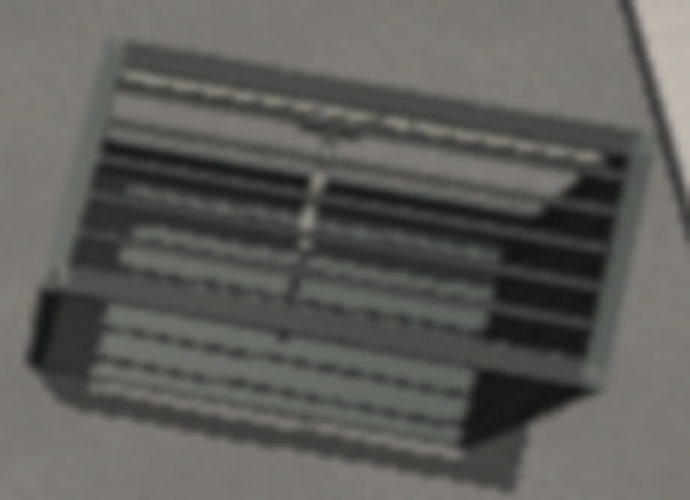

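View pics/scene_crop.png

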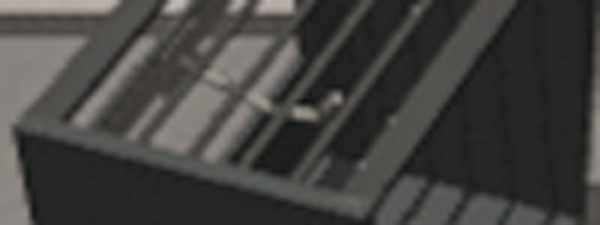

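The top crop shows the hook wire bright from (316,180) to (305,245). The scene crop shows the dip near (300,113) and the free end near (338,97).

Run:
```python
from h import *
def ray(c,u,v):
    K=c["mtx"];d=np.array([(u-K[0,2])/K[0,0],-(v-K[1,2])/K[1,1],-1]);return c["pose"][:3,3],c["pose"][:3,:3]@d
def onz(c,u,v,z):
    o,d=ray(c,u,v);return o+d*(z-o[2])/d[2]
C={n:np.load(n+".npz") for n in("scene","top")}
yaw=np.radians(-13.8);ex=np.array([np.cos(yaw),np.sin(yaw)]);ey=np.array([-ex[1],ex[0]])
o=np.array([.6276,-.1266])+.015*ex
print("cab",o,"hook x0 ->",o+.01*ex)
for n,u,v,z in(("scene",190+300/6,105+113/5,.2155),("scene",190+338/6,105+97/5,.2375),("top",265+316/6,120+180/5,.224),("top",265+305/6,120+245/5,.2375)):
    p=onz(C[n],u,v,z)[:2];print(n,p.round(4),"cab",((p-o)@ex).round(4),((p-o)@ey).round(4))
for n in C:
    h=np.load(n+"_hk.npy");l=np.c_[(h[:,:2]-o)@ex,(h[:,:2]-o)@ey,h[:,2]]
    g=l[(l[:,0]>-.03)&(l[:,0]<.045)&(abs(l[:,1])<.12)];print(n,len(g));
    if len(g): print(g[np.argsort(g[:,0])][::max(1,len(g)//25)].round(3).tolist())
# ring: bright/dark wire differs from bench; Hough circle around expected place
for n,(u,v),r in(("scene",(374/1.5,443/1.5),11),("top",(303/1.5,305/1.5),7)):
    px=C[n]["pixels"];u0,v0=int(u)-22,int(v)-22
    g=cv2.resize(cv2.cvtColor(px[v0:v0+44,u0:u0+44],cv2.COLOR_RGB2GRAY),None,fx=8,fy=8,interpolation=cv2.INTER_CUBIC)
    t=(g>np.median(g)+18).astype(np.uint8)
    cn,hi=cv2.findContours(t,cv2.RETR_CCOMP,cv2.CHAIN_APPROX_NONE)
    for i,k in enumerate(cn):
        if hi[0,i,3]>=0 and cv2.contourArea(k)>1500:
            (a,b),s,_=cv2.fitEllipse(k);print(n,"hole",s,onz(C[n],u0+(a+.5)/8-.5,v0+(b+.5)/8-.5,.012).round(4))
    hsv=cv2.cvtColor(px,cv2.COLOR_RGB2HSV)
```

```text
cab [ 0.64216701 -0.130178  ] hook x0 -> [ 0.65187836 -0.13256334]
scene [ 0.6398 -0.1167] cab -0.0055 0.0125
scene [ 0.6195 -0.1108] cab -0.0267 0.0134
top [ 0.6692 -0.124 ] cab 0.0248 0.0125
top [ 0.6207 -0.1133] cab -0.0249 0.0112
scene 51
[[-0.028, 0.012, 0.235], [-0.025, 0.012, 0.237], [-0.024, 0.017, 0.229], [-0.021, 0.011, 0.23], [-0.019, 0.014, 0.224], [-0.019, 0.014, 0.22], [-0.015, 0.011, 0.221], [-0.013, 0.014, 0.214], [-0.009, 0.014, 0.212], [-0.007, 0.016, 0.213], [-0.004, 0.015, 0.216], [-0.001, 0.01, 0.214], [0.009, 0.015, 0.215], [0.01, 0.013, 0.216], [0.012, 0.016, 0.219], [0.015, 0.016, 0.217], [0.019, 0.01, 0.206], [0.02, 0.012, 0.22], [0.022, 0.016, 0.219], [0.03, 0.011, 0.223], [0.033, 0.011, 0.222], [0.035, 0.014, 0.228], [0.039, 0.013, 0.222], [0.04, 0.01, 0.227], [0.043, 0.01, 0.226], [0.045, 0.013, 0.228]]
top 30
[[-0.026, 0.011, 0.241], [-0.025, 0.014, 0.235], [-0.021, 0.011, 0.238], [-0.021, 0.014, 0.235], [-0.007, 0.015, 0.22], [-0.005, 0.011, 0.216], [-0.003, 0.012, 0.221], [-0.002, 0.015, 0.216], [0.001, 0.016, 0.217], [0.001, 0.013, 0.217], [0.004, 0.014, 0.219], [0.006, 0.016, 0.209], [0.008, 0.009, 0.21], [0.008, 0.014, 0.217], [0.009, 0.011, 0.216], [0.019, 0.016, 0.218], [0.019, 0.013, 0.218], [0.023, 0.01, 0.221], [0.023, 0.013, 0.217], [0.025, 0.015, 0.223], [0.026, 0.011, 0.222], [0.028, 0.012, 0.226], [0.028, 0.015, 0.223], [0.031, 0.013, 0.226], [0.032, 0.016, 0.222], [0.035, 0.014, 0.226], [0.036, 0.01, 0.225], [0.041, 0.012, 0.231], [0.044, 0.013, 0.233], [0.044, 0.016, 0.229]]
scene hole (111.76155853271484, 126.49373626708984) [0.5457 0.3044 0.012 ]
```

Request:
servo_tool(plan=[[60, 0, 0, 0.0, 0, 0, -0.1], [60, 0, 0, 0.0, 0, 0, -0.1], [60, 0, 0, 0, 0, 0, -0.1], [60, 0, 0, 0, 0, 0, -0.1], [60, 0, 0, 0, 0, 0, -0.1], [60, 0, 0, 0, 0, 0, -0.08], [60, 0, 0, 0, 0, 0.1, 0], [60, 0, 0, 0, 0, 0.1, 0]])

```text
time_s: 1.1
ee_pos: [0.201, 0.5118, 0.2055]
eef_rot: [3.141, -0.203, -2.936]
force: [-0.1, 0.4, 0.1]
grip_width: 0.0561
grip_force: 0.0
```

```bash
cat > st.py <<'E'
from h import *
import json
o=ctrl.get_obs();d=[o["time_s"]]+[np.round(o[k],4).tolist() for k in("qpos","ee_pos","eef_rot","force","grip_width","grip_force")]
open("log.txt","a").write(json.dumps(d)+"\n");print(d)
E
python3 st.py
```

```text
[1.1, [1.0548, 0.3747, 1.4345, 0.1531, 1.4688, -0.7479], [0.201, 0.5118, 0.2055], [3.1413, -0.2033, -2.9356], [-0.1476, 0.3909, 0.1013], 0.0561, 0.0]
```

Request:
servo_tool(plan=[[60, -0.03, -0.025, 0, 0, 0.08, 0], [60, -0.03, -0.025, 0, 0, 0.08, 0], [60, -0.03, -0.025, 0, 0, 0.08, 0], [60, -0.03, -0.025, 0, 0, 0.08, 0], [60, -0.03, -0.025, 0, 0, 0, 0], [60, -0.03, -0.025, 0, 0, 0, 0], [60, -0.03, -0.025, 0, 0, 0, 0], [60, 0, 0, 0, 0, 0, 0]])

```text
time_s: 2.1
ee_pos: [0.4256, 0.3779, 0.1214]
eef_rot: [-3.14, -0.523, -2.94]
force: [0.0, 0.2, 0.2]
grip_width: 0.0565
grip_force: 0.0
```

```bash
python3 st.py
```

```text
[2.1, [0.5753, 0.7177, 1.1858, 0.1841, 1.7281, -1.2142], [0.4256, 0.3779, 0.1214], [-3.1402, -0.5225, -2.9399], [0.0309, 0.2496, 0.171], 0.0565, 0.0]
```

```bash
cat > go.py <<'E'
from h import *
import sys
def plan(p,rpy=None,q=False):
    o=ctrl.get_obs();A=R.from_euler("xyz",o["eef_rot"]);d=A.inv().apply(np.array(p)-o["ee_pos"])
    print("shift",d.round(4),"turn",(A.inv()*R.from_euler("xyz",rpy)).as_rotvec().round(4) if rpy is not None else "")
E
python3 -c "
from go import *
plan([.461,.288,.06],[np.pi,-.523,-2.949])
plan([.461,.288,.009],[np.pi,-.523,-2.949])"
```

```text
shift [-0.0451 -0.0952  0.045 ] turn [-0.006   0.0005  0.0079]
shift [-0.0706 -0.0951  0.0892] turn [-0.006   0.0005  0.0079]
```

Request:
servo_tool(plan=[[60, -0.0113, -0.0238, 0.01125, 0, 0, 0.008], [60, -0.0113, -0.0238, 0.01125, 0, 0, 0], [60, -0.0113, -0.0238, 0.01125, 0, 0, 0], [60, -0.0113, -0.0238, 0.01125, 0, 0, 0], [60, 0, 0, 0, 0, 0, 0], [60, -0.008, 0, 0.0147, 0, 0, 0], [60, -0.008, 0, 0.0147, 0, 0, 0], [60, 0, 0, 0, 0, 0, 0]])

```text
time_s: 3.1
ee_pos: [0.4583, 0.2892, 0.0268]
eef_rot: [-3.136, -0.523, -2.945]
force: [-0.0, 0.3, 0.1]
grip_width: 0.0562
grip_force: 0.0
```

```bash
python3 st.py
python3 - <<'E'
from go import *
plan([.461,.288,.009],[np.pi,-.523,-2.949])
c=ctrl.camera("scene");cv2.imwrite("pics/g1.png",cv2.resize(c["pixels"][230:350,190:360,::-1],None,fx=4,fy=4,interpolation=2))
E
```

```text
[3.1, [0.4379, 0.7907, 1.3014, 0.1145, 1.5608, -1.3618], [0.4583, 0.2892, 0.0268], [-3.1362, -0.5228, -2.9452], [-0.045, 0.3376, 0.1314], 0.0562, 0.0]
shift [-0.0109 -0.0016  0.0142] turn [-0.0073  0.0003  0.0033]
```

View pics/g1.png

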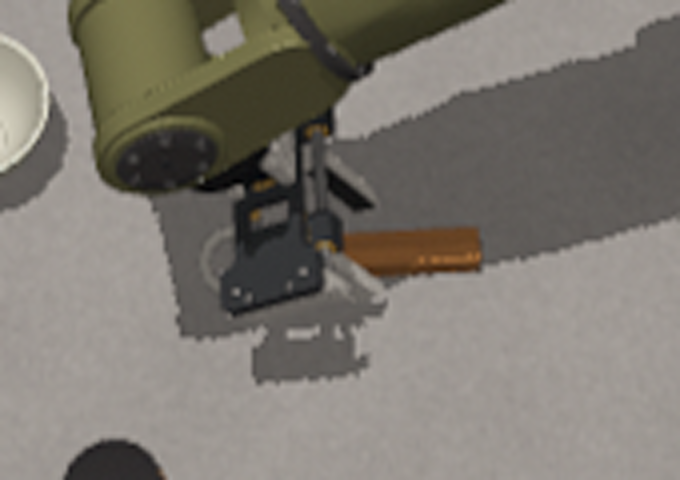

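The open fingers at (250,270)–(370,290) straddle the grip near its ring end, so I go down and close.

Request:
servo_tool(force=55, plan=[[60, -0.006, -0.001, 0.0075, 0, 0, 0], [60, -0.005, 0, 0.0065, 0, 0, 0], [60, 0, 0, 0, 0, 0, 0], [20, 0, 0, 0, 0, 0, 0], [10, 0, 0, 0, 0, 0, 0], [10, 0, 0, 0, 0, 0, 0], [10, 0, 0, 0, 0, 0, 0], [10, 0, 0, 0, 0, 0, 0]])

```text
time_s: 4.15
ee_pos: [0.4621, 0.2886, 0.011]
eef_rot: [-3.137, -0.52, -2.946]
force: [0.0, -0.5, 2.0]
grip_width: 0.0258
grip_force: 55.0
```

```bash
python3 st.py
python3 - <<'E'
import json
from h import *
from scipy.optimize import least_squares
D=[json.loads(l) for l in open("log.txt")]
D=[[0,[1.1294,.30047,1.52156,0,1.32073,-.06659],[.20123,.51159,.2049],[-3.14043,-.0001,2.76678]]]+D
def f(x):
    a,h,L1,L2,Lt,e=x;r=[]
    for d in D:
        q=d[1];w=np.array(d[2])-Lt*R.from_euler("xyz",d[3]).as_matrix()[:,2]
        s=q[1]+q[2];rr=a+L1*np.sin(q[1])+L2*np.sin(s)-e*np.cos(s);z=h+L1*np.cos(q[1])+L2*np.cos(s)+e*np.sin(s)
        r+=list(w-[rr*np.cos(q[0]),rr*np.sin(q[0]),z])
    return np.array(r+list(.001*(x-np.array([0,.3,.4,.4,.3,0]))))
s=least_squares(f,[0,.3,.4,.4,.3,0]);print(s.x.round(4),abs(s.fun).max())
np.save("kin.npy",s.x)
E
```

```text
[4.15, [0.4346, 0.8168, 1.2956, 0.1133, 1.538, -1.3666], [0.4621, 0.2886, 0.011], [-3.137, -0.5198, -2.9456], [0.0061, -0.4675, 1.9874], 0.0258, 54.969]
[ 0.0567  0.2569  0.7156  0.3329  0.5102 -0.1416] 0.035938868224802245
```

```bash
cat > kin.py <<'E'
import json
from h import *
from scipy.optimize import least_squares
def Rq(q): # tool orientation, exact for this chain
    return R.from_euler("ZYY",[q[0],q[1],q[2]])*R.from_euler("ZYZ",[q[3],q[4],q[5]])
def fk(q,x):
    a,h,L1,L2,Lt,e,b,c,g=x;s=q[1]+q[2]
    rr=a+L1*np.sin(q[1])+L2*np.sin(s)-e*np.cos(s);z=h+L1*np.cos(q[1])+L2*np.cos(s)+e*np.sin(s)
    w=R.from_euler("Z",q[0]).apply([rr,b,z])
    E=R.from_euler("ZYY",q[:3])*R.from_euler("Z",q[3])
    F=E*R.from_euler("Y",q[4])
    return w+E.apply([0,c,0])+F.apply([g,0,Lt])
E
python3 - <<'E'
from kin import *
D=[json.loads(l) for l in open("log.txt")]
D=[[0,[1.1294,.30047,1.52156,0,1.32073,-.06659],[.20123,.51159,.2049],[-3.14043,-.0001,2.76678]]]+D
for d in D:
    print((Rq(d[1]).inv()*R.from_euler("xyz",d[3])).as_rotvec().round(3))
x0=np.array([0,.3,.4,.4,.3,0,.0,0,0])
f=lambda x:np.r_[np.concatenate([fk(d[1],x)-d[2] for d in D]),.0005*(x-x0)]
s=least_squares(f,x0);print(s.x.round(4),abs(s.fun).max());np.save("kin.npy",s.x)
E
```

```text
Traceback (most recent call last):
  File "kin.py", line 5, in Rq
    return R.from_euler("ZYY",[q[0],q[1],q[2]])*R.from_euler("ZYZ",[q[3],q[4],q[5]])
           ~~~~~~~~~~~~^^^^^^^^^^^^^^^^^^^^^^^^
  File "scipy/spatial/transform/_rotation.pyx", line 1423, in scipy.spatial.transform._rotation.Rotation.from_euler
ValueError: Expected consecutive axes to be different, got ZYY
```

```bash
sed -i 's/R.from_euler("ZYY",\[q\[0\],q\[1\],q\[2\]\])/R.from_euler("ZY",[q[0],q[1]+q[2]])/; s/R.from_euler("ZYY",q\[:3\])/R.from_euler("ZY",[q[0],s])/' kin.py
python3 - <<'E'
from kin import *
D=[json.loads(l) for l in open("log.txt")]
D=[[0,[1.1294,.30047,1.52156,0,1.32073,-.06659],[.20123,.51159,.2049],[-3.14043,-.0001,2.76678]]]+D
for d in D:
    print((Rq(d[1]).inv()*R.from_euler("xyz",d[3])).as_rotvec().round(3))
x0=np.array([0,.3,.4,.4,.3,0,.0,0,0])
f=lambda x:np.r_[np.concatenate([fk(d[1],x)-d[2] for d in D]),.0005*(x-x0)]
s=least_squares(f,x0);print(s.x.round(4),abs(s.fun).max());np.save("kin.npy",s.x)
E
```

```text
[-0.     0.     1.571]
[-0.    -0.     1.571]
[-0.    -0.     1.571]
[0.    0.    1.571]
[ 0.    -0.     1.571]
[ 1.000e-04  2.212e-01  4.244e-01  4.473e-01  2.707e-01 -4.110e-02
  3.670e-02 -0.000e+00 -0.000e+00] 3.9392671352101744e-05
```

Request:
servo_tool(plan=[[10, 0.01, 0, -0.0173, 0, 0, 0], [10, 0.01, 0, -0.0173, 0, 0, 0], [10, 0.015, 0, -0.026, 0, 0, 0], [10, 0.02, 0, -0.0346, 0, 0, 0], [10, 0.02, 0, -0.0346, 0, 0, 0], [10, 0, 0, 0, 0, 0, 0], [10, 0, 0, 0, 0, 0, 0], [10, 0, 0, 0, 0, 0, 0]])

```text
time_s: 5.15
ee_pos: [0.461, 0.2888, 0.1597]
eef_rot: [-3.136, -0.522, -2.946]
force: [0.8, 0.2, -1.9]
grip_width: 0.0254
grip_force: 55.0
```

```bash
python3 st.py
```

```text
[5.15, [0.4357, 0.6417, 1.218, 0.1166, 1.791, -1.3363], [0.461, 0.2888, 0.1597], [-3.1364, -0.5219, -2.9459], [0.784, 0.2188, -1.8881], 0.0254, 54.9659]
```

```bash
cat > tgt.py <<'E'
from kin import *
X=np.load("kin.npy")
yaw=np.radians(-13.8);ex=np.array([np.cos(yaw),np.sin(yaw),0]);ey=np.array([-ex[1],ex[0],0]);up=np.array([0,0,1.])
dip=np.array([.6549,-.1203,.212])
T0=R.from_euler("xyz",[-3.137,-.5198,-2.9456]);P0=R.from_euler("z",.192)
p0=np.array([.4621,.2886,.011])
ringT=T0.inv().apply(np.array([.4315,.2825,0])+P0.apply([.115,0,.012])-p0) # ring in tool frame
RP=P0.inv()*T0
def tool(hx,hz,tilt=0,hy=0): # ring centre in hook frame; tilt: ring leaning inward(+)
    B=R.from_rotvec(tilt*ey)*R.from_matrix(np.c_[up,ey,-ex])
    A=B*RP; c=dip+hx*ex+hy*ey+hz*up
    return c-A.apply(ringT),A
lo=np.array([-3.03,-.79,.23,-1.04,0,-2.55]);hi=np.array([3.03,2.21,2.52,4.18,3.07,2.55])
def ik(p,A,q0):
    f=lambda q:np.r_[fk(q,X)-p,.3*(A.inv()*Rq(q)*R.from_rotvec([0,0,np.pi/2])).as_rotvec()]
    s=least_squares(f,np.clip(q0,lo+.001,hi-.001),bounds=(lo,hi));return s.x,abs(s.fun).max()
E
python3 - <<'E'
from tgt import *
q=np.array(ctrl.get_obs()["qpos"]);print(ringT,fk(q,X))
for t in (0,.2,.4):
  for hx,hz in((-.25,.0145),(-.15,.0145),(-.034,.0145),(0,-.0155)):
    p,A=tool(hx,hz,t);s,e=ik(p,A,np.r_[-.2,q[1:]]);print(t,hx,p.round(3),A.as_euler("xyz").round(3),s.round(2),round(e,4))
    s,e=ik(p,A,np.array([-.2,-.3,2.2,np.pi,.3,1.6]));print("    flip",s.round(2),round(e,4))
E
```

```text
[-0.07223227 -0.00067845 -0.04248778] [0.4609671  0.28885579 0.15972314]
0 -0.25 [ 0.413 -0.061  0.143] [-3.129  1.051  2.908] [-0.24 -0.32  2.52  0.98  0.   -2.55] 0.0343
    flip [-0.17 -0.19  2.52  3.59  0.2   1.17] 0.0244
0 -0.15 [ 0.51  -0.085  0.143] [-3.129  1.051  2.908] [-0.24 -0.06  2.3   0.98  0.   -2.55] 0.0441
    flip [-0.22  0.06  2.38  3.2   0.35  1.52] 0.0
0 -0.034 [ 0.623 -0.112  0.143] [-3.129  1.051  2.908] [-0.24  0.22  2.01  0.98  0.   -2.55] 0.0421
    flip [-0.23  0.28  2.1   3.2   0.29  1.52] 0.0
0 0 [ 0.656 -0.12   0.113] [-3.129  1.051  2.908] [-0.24  0.35  1.91  0.98  0.   -2.55] 0.0498
    flip [-0.23  0.41  2.02  3.19  0.33  1.53] 0.0
0.2 -0.25 [ 0.397 -0.057  0.144] [-3.131  0.851  2.906] [-0.21 -0.32  2.52 -0.3   0.11 -1.26] 0.0047
    flip [-0.23 -0.25  2.52  2.16  0.    2.55] 0.018
0.2 -0.15 [ 0.494 -0.081  0.144] [-3.131  0.851  2.906] [-0.23 -0.04  2.32 -1.04  0.02 -0.52] 0.0001
    flip [-0.23 -0.04  2.33  4.18  0.01  0.54] 0.0021
0.2 -0.034 [ 0.607 -0.108  0.144] [-3.131  0.851  2.906] [-0.23  0.21  2.04 -0.37  0.04 -1.2 ] 0.0
    flip [-0.24  0.22  2.05  4.18  0.    0.53] 0.0058
0.2 0 [ 0.64  -0.116  0.114] [-3.131  0.851  2.906] [-0.23  0.33  1.96 -1.04  0.01 -0.53] 0.0024
    flip [-0.23  0.34  1.97  4.05  0.02  0.66] 0.0
0.4 -0.25 [ 0.381 -0.053  0.149] [-3.132  0.651  2.905] [-0.22 -0.36  2.44 -0.05  0.41 -1.51] 0.0
    flip [-0.23 -0.18  2.52  4.18  0.    0.54] 0.0445
0.4 -0.15 [ 0.478 -0.077  0.149] [-3.132  0.651  2.905] [-0.23 -0.07  2.23 -0.05  0.34 -1.52] 0.0
    flip [-0.24 -0.02  2.35  4.18  0.    0.53] 0.047
0.4 -0.034 [ 0.591 -0.104  0.149] [-3.132  0.651  2.905] [-0.23  0.19  1.95 -0.04  0.36 -1.53] 0.0
    flip [-0.24  0.21  2.1   4.18  0.    0.53] 0.0544
0.4 0 [ 0.624 -0.113  0.119] [-3.132  0.651  2.905] [-0.23  0.31  1.88 -0.04  0.3  -1.53] 0.0
    flip [-0.24  0.32  2.01  4.18  0.    0.53] 0.0471
```

```bash
cat > scr.py <<'E'
from tgt import *
from scipy.linalg import logm,expm
def H(p,A):
    M=np.eye(4);M[:3,:3]=A.as_matrix();M[:3,3]=p;return M
def HQ(q): return H(fk(q,X),Rq(q)*R.from_rotvec([0,0,np.pi/2]))
def cur():
    o=ctrl.get_obs();return H(o["ee_pos"],R.from_euler("xyz",o["eef_rot"])),np.array(o["qpos"])
def screw(M0,M1,n,q,name="",dp=3):
    D=np.real(expm(np.real(logm(np.linalg.inv(M0)@M1))/n))
    row=np.r_[D[:3,3].round(4),R.from_matrix(D[:3,:3]).as_rotvec().round(4)]
    D=H(row[:3],R.from_rotvec(row[3:]));M=M0;mx=0
    for i in range(n):
        M=M@D;s,e=ik(M[:3,3],R.from_matrix(M[:3,:3]),q);mx=np.maximum(mx,abs(s-q));q=s
        ring=M[:3,:3]@ringT+M[:3,3]
        if e>1e-3: print("IK bad",i,e)
    print(name,n,"row",row.tolist(),"qend",q.round(3),"maxdq",mx.round(3),"tcp",M[:3,3].round(3),"ring",ring.round(3))
    return M,q
E
python3 - <<'E'
from scr import *
M,q=cur()
B0=np.array([.435,-.2,1.7,.117,.4,q[5]])
M,q=screw(M,HQ(B0),12,q,"a")
B1=q.copy();B1[5]+=3.0
D=H([0,0,0],R.from_rotvec([0,0,3.0/17]))
for i in range(17): M=M@D
q=ik(M[:3,3],R.from_matrix(M[:3,:3]),B1)[0];print("b q",q.round(3))
B2=q.copy();B2[3]=3.15
dq=(B2[3]-q[3])/18;q1=q.copy();q1[3]+=dq
D=np.linalg.inv(HQ(q))@HQ(q1);print("c 18 rows",D[:3,3].round(4),R.from_matrix(D[:3,:3]).as_rotvec().round(4))
p,A=tool(-.15,.0145)
for n in(12,):screw(HQ(B2),H(p,A),n,B2,"d")
E
```

```text
a 12 row [-0.0167, 0.0067, -0.0324, -0.0356, -0.1413, -0.0034] qend [ 0.437 -0.201  1.7    0.11   0.4   -1.329] maxdq [0.007 0.086 0.085 0.01  0.146 0.009] tcp [0.542 0.306 0.541] ring [0.537 0.275 0.619]
b q [ 0.437 -0.201  1.7    0.11   0.4    1.671]
c 18 rows [-0.0004 -0.0178 -0.0006] [ 0.0655 -0.0066  0.1555]
d 12 row [0.0486, -0.0398, -0.007, 0.0631, 0.0762, -0.0072] qend [-0.225  0.057  2.383  3.201  0.351  1.519] maxdq [0.075 0.024 0.061 0.018 0.013 0.024] tcp [ 0.51  -0.085  0.142] ring [ 0.509 -0.085  0.226]
```

Request:
servo_tool(plan=[[10, -0.0167, 0.0067, -0.0324, -0.0356, -0.1413, -0.0034], [10, -0.0167, 0.0067, -0.0324, -0.0356, -0.1413, -0.0034], [10, -0.0167, 0.0067, -0.0324, -0.0356, -0.1413, -0.0034], [10, -0.0167, 0.0067, -0.0324, -0.0356, -0.1413, -0.0034], [10, -0.0167, 0.0067, -0.0324, -0.0356, -0.1413, -0.0034], [10, -0.0167, 0.0067, -0.0324, -0.0356, -0.1413, -0.0034], [10, -0.0167, 0.0067, -0.0324, -0.0356, -0.1413, -0.0034], [10, -0.0167, 0.0067, -0.0324, -0.0356, -0.1413, -0.0034]])

```text
time_s: 6.15
ee_pos: [0.5878, 0.3344, 0.4068]
eef_rot: [2.819, 0.601, -3.09]
force: [-0.7, 1.4, -1.2]
grip_width: 0.0253
grip_force: 55.0
```

Request:
servo_tool(plan=[[10, -0.0167, 0.0067, -0.0324, -0.0356, -0.1413, -0.0034], [10, -0.0167, 0.0067, -0.0324, -0.0356, -0.1413, -0.0034], [10, -0.0167, 0.0067, -0.0324, -0.0356, -0.1413, -0.0034], [10, -0.0167, 0.0067, -0.0324, -0.0356, -0.1413, -0.0034], [10, 0, 0, 0, 0, 0, 0.17], [10, 0, 0, 0, 0, 0, 0.17], [10, 0, 0, 0, 0, 0, 0.17], [10, 0, 0, 0, 0, 0, 0.17]])

```text
time_s: 7.15
ee_pos: [0.5417, 0.3064, 0.5411]
eef_rot: [1.945, 0.497, 2.238]
force: [-0.7, 0.4, -2.0]
grip_width: 0.0254
grip_force: 55.0
```

```bash
python3 st.py
```

```text
[7.15, [0.4372, -0.2013, 1.7006, 0.1101, 0.4008, -0.6435], [0.5417, 0.3064, 0.5411], [1.9447, 0.4969, 2.2383], [-0.6534, 0.3904, -1.9912], 0.0254, 54.9627]
```

Request:
servo_tool(plan=[[10, 0, 0, 0, 0, 0, 0.17], [10, 0, 0, 0, 0, 0, 0.17], [10, 0, 0, 0, 0, 0, 0.17], [10, 0, 0, 0, 0, 0, 0.17], [10, 0, 0, 0, 0, 0, 0.17], [10, 0, 0, 0, 0, 0, 0.17], [10, 0, 0, 0, 0, 0, 0.17], [10, 0, 0, 0, 0, 0, 0.17]])

```text
time_s: 8.15
ee_pos: [0.5418, 0.3064, 0.541]
eef_rot: [2.038, -0.776, 1.714]
force: [0.5, -0.7, -2.1]
grip_width: 0.0255
grip_force: 55.0
```

Request:
servo_tool(plan=[[10, 0, 0, 0, 0, 0, 0.16], [10, 0, 0, 0, 0, 0, 0.16], [10, 0, 0, 0, 0, 0, 0.16], [10, 0, 0, 0, 0, 0, 0.16], [10, 0, 0, 0, 0, 0, 0.16], [10, 0, 0, 0, 0, 0, 0.16], [10, 0, 0, 0, 0, 0, 0], [10, 0, 0, 0, 0, 0, 0]])

```text
time_s: 9.15
ee_pos: [0.5417, 0.3064, 0.542]
eef_rot: [-2.583, -1.184, -0.111]
force: [0.5, -0.3, -2.0]
grip_width: 0.0254
grip_force: 55.0
```

Request:
servo_tool(plan=[[10, -0.0004, -0.0178, -0.0006, 0.0655, -0.0066, 0.1555], [10, -0.0004, -0.0178, -0.0006, 0.0655, -0.0066, 0.1555], [10, -0.0004, -0.0178, -0.0006, 0.0655, -0.0066, 0.1555], [10, -0.0004, -0.0178, -0.0006, 0.0655, -0.0066, 0.1555], [10, -0.0004, -0.0178, -0.0006, 0.0655, -0.0066, 0.1555], [10, -0.0004, -0.0178, -0.0006, 0.0655, -0.0066, 0.1555], [10, -0.0004, -0.0178, -0.0006, 0.0655, -0.0066, 0.1555], [10, -0.0004, -0.0178, -0.0006, 0.0655, -0.0066, 0.1555]])

```text
time_s: 10.15
ee_pos: [0.4958, 0.388, 0.6361]
eef_rot: [-1.544, -0.028, -0.736]
force: [0.9, -1.0, -1.6]
grip_width: 0.0259
grip_force: 55.0
```

```bash
python3 st.py
```

```text
[10.15, [0.4374, -0.2021, 1.6996, 1.4662, 0.4001, 1.668], [0.4958, 0.388, 0.6361], [-1.5438, -0.0276, -0.7362], [0.9126, -0.9772, -1.578], 0.0259, 54.9639]
```

Tracking well: q4 alone is turning.

Request:
servo_tool(plan=[[10, -0.0004, -0.0178, -0.0006, 0.0655, -0.0066, 0.1555], [10, -0.0004, -0.0178, -0.0006, 0.0655, -0.0066, 0.1555], [10, -0.0004, -0.0178, -0.0006, 0.0655, -0.0066, 0.1555], [10, -0.0004, -0.0178, -0.0006, 0.0655, -0.0066, 0.1555], [10, -0.0004, -0.0178, -0.0006, 0.0655, -0.0066, 0.1555], [10, -0.0004, -0.0178, -0.0006, 0.0655, -0.0066, 0.1555], [10, -0.0004, -0.0178, -0.0006, 0.0655, -0.0066, 0.1555], [10, -0.0004, -0.0178, -0.0006, 0.0655, -0.0066, 0.1555]])

```text
time_s: 11.15
ee_pos: [0.5187, 0.3198, 0.7467]
eef_rot: [-0.494, 1.053, 0.021]
force: [-0.3, -0.1, -2.0]
grip_width: 0.0258
grip_force: 55.0
```

Request:
servo_tool(plan=[[10, -0.0004, -0.0178, -0.0006, 0.0655, -0.0066, 0.1555], [10, -0.0004, -0.0178, -0.0006, 0.0655, -0.0066, 0.1555], [10, 0, 0, 0, 0, 0, 0], [10, 0, 0, 0, 0, 0, 0], [10, 0, 0, 0, 0, 0, 0], [10, 0, 0, 0, 0, 0, 0], [10, 0, 0, 0, 0, 0, 0], [10, 0, 0, 0, 0, 0, 0]])

```text
time_s: 12.15
ee_pos: [0.5327, 0.2884, 0.7526]
eef_rot: [0.208, 1.085, 0.668]
force: [-1.0, 0.7, -2.4]
grip_width: 0.0255
grip_force: 55.0
```

```bash
python3 st.py
python3 - <<'E'
from scr import *
M,q=cur();p,A=tool(-.15,.0145)
M,q=screw(M,H(p,A),16,q,"d")
E
```

```text
[12.15, [0.437, -0.2027, 1.6994, 3.148, 0.4003, 1.6722], [0.5327, 0.2884, 0.7526], [0.208, 1.0851, 0.6684], [-0.9503, 0.7421, -2.3966], 0.0255, 54.9676]
d 16 row [0.0366, -0.0298, -0.0047, 0.0474, 0.0573, -0.0054] qend [-0.223  0.053  2.385  3.209  0.348  1.513] maxdq [0.057 0.018 0.046 0.013 0.01  0.018] tcp [ 0.509 -0.084  0.143] ring [ 0.508 -0.084  0.227]
```

Request:
servo_tool(plan=[[10, 0.0366, -0.0298, -0.0047, 0.0474, 0.0573, -0.0054], [10, 0.0366, -0.0298, -0.0047, 0.0474, 0.0573, -0.0054], [10, 0.0366, -0.0298, -0.0047, 0.0474, 0.0573, -0.0054], [10, 0.0366, -0.0298, -0.0047, 0.0474, 0.0573, -0.0054], [10, 0.0366, -0.0298, -0.0047, 0.0474, 0.0573, -0.0054], [10, 0.0366, -0.0298, -0.0047, 0.0474, 0.0573, -0.0054], [10, 0.0366, -0.0298, -0.0047, 0.0474, 0.0573, -0.0054], [10, 0.0366, -0.0298, -0.0047, 0.0474, 0.0573, -0.0054]])

```text
time_s: 13.15
ee_pos: [0.6291, 0.1166, 0.4331]
eef_rot: [1.813, 1.428, 1.919]
force: [0.7, -0.1, -2.4]
grip_width: 0.0251
grip_force: 55.0
```

```bash
python3 st.py
python3 - <<'E'
from scr import *
M,q=cur();p,A=tool(-.23,.06)
M1,q1=screw(M,H(p,A),8,q,"d1")
p,A=tool(-.15,.0145);screw(M1,H(p,A),4,q1,"d2")
E
```

```text
[13.15, [0.1389, -0.0771, 2.0227, 3.2323, 0.342, 1.6246], [0.6291, 0.1166, 0.4331], [1.813, 1.4285, 1.9192], [0.6965, -0.0931, -2.415], 0.0251, 54.9672]
IK bad 7 0.0022435705716424836
d1 8 row [0.0335, -0.0274, -0.0156, 0.0472, 0.0571, -0.0053] qend [-0.215 -0.31   2.52   3.41   0.117  1.314] maxdq [0.062 0.048 0.064 0.049 0.059 0.082] tcp [ 0.433 -0.066  0.188] ring [ 0.432 -0.066  0.272]
d2 4 row [0.0, 0.0002, 0.023, -0.0001, -0.0001, -0.0001] qend [-0.224  0.055  2.383  3.202  0.349  1.518] maxdq [0.006 0.099 0.041 0.143 0.081 0.14 ] tcp [ 0.51  -0.085  0.143] ring [ 0.509 -0.084  0.227]
```

Run:
```python
from scr import *
M,q=cur();p,A=tool(-.155,.25)
M1,q1=screw(M,H(p,A),8,q,"d1")
p,A=tool(-.155,.0165);screw(M1,H(p,A),8,q1,"d2")
```

```text
IK bad 3 0.001656661514812635
IK bad 4 0.013966598002736719
IK bad 5 0.027920484027289666
IK bad 6 0.04213044402675468
IK bad 7 0.05653968816495403
d1 8 row [0.008, -0.0266, -0.0126, 0.0472, 0.0571, -0.0053] qend [-0.237 -0.346  2.248  4.18   0.     0.53 ] maxdq [0.053 0.041 0.04  0.76  0.086 0.777] tcp [ 0.506 -0.083  0.378] ring [ 0.505 -0.083  0.462]
IK bad 0 0.044519169268895986
IK bad 1 0.03237336853227355
IK bad 2 0.020105135019968273
IK bad 3 0.007716993927258954
d2 8 row [0.0253, 0.0002, 0.0145, -0.0, -0.0, -0.0] qend [-0.223  0.039  2.393  3.209  0.342  1.513] maxdq [0.015 0.087 0.03  0.485 0.105 0.493] tcp [ 0.506 -0.083  0.145] ring [ 0.505 -0.083  0.228]
```

Run:
```python
from scr import *
M,q=cur();o=dip-.01*ex-.0127*ey
tail=ringT+RP.inv().apply([-.165,0,0]);rtop=ringT+RP.inv().apply([.027,0,0])
p,A=tool(-.155,.0165);t,At=tool(-.155,.12,-.35)
def sim(M,M1,n):
    D=np.real(expm(np.real(logm(np.linalg.inv(M)@M1))/n))
    for i in range(n):
        M=M@D;print(*[np.array([(w-o)@ex,(w-o)@ey,w[2]]).round(3) for w in(M[:3,:3]@v+M[:3,3] for v in(tail,rtop,np.zeros(3)))])
sim(M,H(p,A),8);print();sim(M,H(t,At),8)
M1,q1=screw(M,H(t,At),8,q,"d1");screw(M1,H(p,A),8,q1,"d2")
```

```text
[-0.041  0.231  0.319] [-0.11   0.185  0.493] [-0.069  0.211  0.393]
[-0.046  0.201  0.278] [-0.106  0.163  0.457] [-0.071  0.185  0.354]
[-0.054  0.171  0.238] [-0.105  0.14   0.421] [-0.075  0.158  0.316]
[-0.066  0.14   0.2  ] [-0.107  0.116  0.385] [-0.083  0.13   0.278]
[-0.081  0.109  0.163] [-0.113  0.091  0.351] [-0.093  0.101  0.243]
[-0.099  0.077  0.128] [-0.121  0.065  0.318] [-0.107  0.072  0.208]
[-0.121  0.045  0.094] [-0.131  0.039  0.286] [-0.124  0.043  0.176]
[-0.145  0.013  0.064] [-0.145  0.013  0.256] [-0.144  0.013  0.145]

[-0.041  0.229  0.336] [-0.116  0.182  0.506] [-0.072  0.21   0.408]
[-0.043  0.199  0.311] [-0.118  0.159  0.483] [-0.074  0.182  0.384]
[-0.046  0.168  0.287] [-0.121  0.135  0.461] [-0.077  0.155  0.361]
[-0.051  0.137  0.264] [-0.125  0.111  0.439] [-0.081  0.127  0.338]
[-0.058  0.106  0.241] [-0.13   0.087  0.418] [-0.088  0.098  0.316]
[-0.067  0.075  0.219] [-0.137  0.062  0.397] [-0.095  0.07   0.294]
[-0.077  0.044  0.197] [-0.145  0.037  0.377] [-0.105  0.041  0.274]
[-0.088  0.013  0.177] [-0.154  0.013  0.357] [-0.115  0.013  0.254]
d1 8 row [0.0212, -0.0284, -0.0086, 0.0453, 0.0138, -0.0131] qend [-0.225 -0.032  2.39   3.18   0.618  1.539] maxdq [0.056 0.014 0.049 0.022 0.041 0.022] tcp [ 0.533 -0.09   0.254] ring [ 0.504 -0.083  0.332]
d2 8 row [0.0141, 0.0001, 0.001, -0.0001, 0.0437, -0.0003] qend [-0.223  0.039  2.393  3.207  0.343  1.514] maxdq [0.    0.009 0.001 0.005 0.035 0.005] tcp [ 0.506 -0.083  0.145] ring [ 0.505 -0.083  0.229]
```

Run:
```python
from scr import *
M,q=cur();o=dip-.01*ex-.0127*ey
tail=ringT+RP.inv().apply([-.165,0,0]);rtop=ringT+RP.inv().apply([.027,0,0])
def pr(M):print("   ",*[np.array([(w-o)@ex,(w-o)@ey,w[2]]).round(3) for w in(M[:3,:3]@v+M[:3,3] for v in(tail,rtop,np.zeros(3)))])
V=M.copy();V[:3,3]-=.09*ex
M,q=screw(M,V,4,q,"v");pr(M)
p,A=tool(-.21,.12,-.35);M2=H(p,A)
D=np.real(expm(np.real(logm(np.linalg.inv(M)@M2))/8));N=M
for i in range(8): N=N@D;pr(N)
M,q=screw(M,M2,8,q,"d1")
p,A=tool(-.155,.0165);screw(M,H(p,A),8,q,"d2")
```

```text
v 4 row [0.0018, 0.0075, -0.0211, 0.0, 0.0, 0.0] qend [ 0.254 -0.28   2.188  3.597  0.335  1.281] maxdq [0.034 0.052 0.044 0.112 0.003 0.106] tcp [0.542 0.138 0.433] ring [0.503 0.123 0.506]
    [-0.13   0.259  0.361] [-0.206  0.205  0.529] [-0.161  0.237  0.433]
    [-0.126  0.23   0.336] [-0.202  0.183  0.506] [-0.157  0.21   0.409]
    [-0.124  0.2    0.311] [-0.199  0.16   0.484] [-0.155  0.183  0.385]
    [-0.123  0.17   0.287] [-0.197  0.136  0.461] [-0.154  0.156  0.361]
    [-0.124  0.139  0.264] [-0.197  0.112  0.439] [-0.154  0.128  0.339]
    [-0.126  0.108  0.241] [-0.198  0.088  0.418] [-0.156  0.1    0.316]
    [-0.13   0.076  0.219] [-0.2    0.063  0.397] [-0.159  0.071  0.295]
    [-0.136  0.045  0.198] [-0.204  0.038  0.377] [-0.164  0.042  0.274]
    [-0.143  0.013  0.177] [-0.209  0.013  0.357] [-0.17   0.013  0.254]
d1 8 row [0.0207, -0.0292, -0.0043, 0.0453, 0.0138, -0.0131] qend [-0.22  -0.18   2.516  3.189  0.595  1.532] maxdq [0.074 0.025 0.045 0.057 0.045 0.035] tcp [ 0.48  -0.077  0.254] ring [ 0.451 -0.07   0.332]
d2 8 row [0.0119, 0.0001, 0.0075, -0.0001, 0.0437, -0.0003] qend [-0.224  0.038  2.394  3.205  0.342  1.515] maxdq [0.001 0.027 0.016 0.003 0.032 0.003] tcp [ 0.506 -0.083  0.145] ring [ 0.505 -0.083  0.229]
```

Request:
servo_tool(plan=[[10, 0.0018, 0.0075, -0.0211, 0, 0, 0], [10, 0.0018, 0.0075, -0.0211, 0, 0, 0], [10, 0.0018, 0.0075, -0.0211, 0, 0, 0], [10, 0.0018, 0.0075, -0.0211, 0, 0, 0], [10, 0.0207, -0.0292, -0.0043, 0.0453, 0.0138, -0.0131], [10, 0.0207, -0.0292, -0.0043, 0.0453, 0.0138, -0.0131], [10, 0.0207, -0.0292, -0.0043, 0.0453, 0.0138, -0.0131], [10, 0.0207, -0.0292, -0.0043, 0.0453, 0.0138, -0.0131]])

```text
time_s: 14.15
ee_pos: [0.5233, 0.0308, 0.3392]
eef_rot: [2.54, 1.442, 2.47]
force: [0.4, 0.1, -2.1]
grip_width: 0.0254
grip_force: 55.0
```

```bash
python3 st.py
python3 - <<'E'
from scr import *
M,q=cur();o=dip-.01*ex-.0127*ey
tail=ringT+RP.inv().apply([-.165,0,0]);rtop=ringT+RP.inv().apply([.027,0,0])
def pr(M):print("   ",*[np.array([(w-o)@ex,(w-o)@ey,w[2]]).round(3) for w in(M[:3,:3]@v+M[:3,3] for v in(tail,rtop,np.zeros(3)))])
pr(M)
p,A=tool(-.19,.10,-.3);M2=H(p,A)
M,q=screw(M,M2,4,q,"d1");pr(M)
p,A=tool(-.155,.0165);screw(M,H(p,A),8,q,"d2")
E
```

```text
[14.15, [0.0466, -0.2552, 2.3621, 3.4057, 0.4426, 1.4165], [0.5233, 0.0308, 0.3392], [2.5398, 1.4417, 2.4698], [0.3652, 0.0993, -2.1227], 0.0254, 54.9671]
    [-0.124  0.139  0.265] [-0.197  0.112  0.44 ] [-0.154  0.128  0.339]
d1 4 row [0.0256, -0.0299, 0.0008, 0.0457, 0.0267, -0.0121] qend [-0.222 -0.099  2.48   3.187  0.591  1.534] maxdq [0.072 0.046 0.032 0.059 0.044 0.04 ] tcp [ 0.495 -0.081  0.232] ring [ 0.47  -0.075  0.312]
    [-0.131  0.013  0.154] [-0.188  0.013  0.338] [-0.154  0.013  0.232]
d2 8 row [0.0099, 0.0001, 0.005, -0.0001, 0.0375, -0.0003] qend [-0.223  0.039  2.395  3.207  0.343  1.514] maxdq [0.    0.018 0.011 0.004 0.032 0.004] tcp [ 0.505 -0.083  0.144] ring [ 0.504 -0.083  0.228]
```

Request:
servo_tool(plan=[[10, 0.0256, -0.0299, 0.0008, 0.0457, 0.0267, -0.0121], [10, 0.0256, -0.0299, 0.0008, 0.0457, 0.0267, -0.0121], [10, 0.0256, -0.0299, 0.0008, 0.0457, 0.0267, -0.0121], [10, 0.0256, -0.0299, 0.0008, 0.0457, 0.0267, -0.0121], [10, 0.0099, 0.0001, 0.005, 0, 0.0375, 0], [10, 0.0099, 0.0001, 0.005, 0, 0.0375, 0], [10, 0.0099, 0.0001, 0.005, 0, 0.0375, 0], [10, 0.0099, 0.0001, 0.005, 0, 0.0375, 0]])

```text
time_s: 15.15
ee_pos: [0.5043, -0.0816, 0.1889]
eef_rot: [-3.131, 1.2, 2.907]
force: [0.5, 0.5, -1.7]
grip_width: 0.0256
grip_force: 55.0
```

Request:
servo_tool(plan=[[10, 0.0099, 0.0001, 0.005, 0, 0.0375, 0], [10, 0.0099, 0.0001, 0.005, 0, 0.0375, 0], [10, 0.0099, 0.0001, 0.005, 0, 0.0375, 0], [10, 0.0099, 0.0001, 0.005, 0, 0.0375, 0], [10, 0, 0, 0, 0, 0, 0], [10, 0, 0, 0, 0, 0, 0], [10, 0, 0, 0, 0, 0, 0], [10, 0, 0, 0, 0, 0, 0]])

```text
time_s: 16.15
ee_pos: [0.5057, -0.0823, 0.145]
eef_rot: [-3.133, 1.052, 2.903]
force: [0.0, -0.8, -2.7]
grip_width: 0.0256
grip_force: 55.0
```

```bash
python3 st.py
python3 - <<'E'
from scr import *
M,q=cur();print("ring pred",(M[:3,:3]@ringT+M[:3,3]).round(4))
for n in("scene","top"):
    c=ctrl.camera(n);np.savez(n+"2",**c)
    px=c["pixels"][:,:,::-1]
    K=c["mtx"];T=np.linalg.inv(c["pose"]);w=T[:3,:3]@(M[:3,:3]@ringT+M[:3,3])+T[:3,3]
    u=K[0,0]*w[0]/-w[2]+K[0,2];v=K[1,1]*-w[1]/-w[2]+K[1,2];print(n,u,v)
    u,v=int(u),int(v);cr=px[v-48:v+52,u-66:u+67];cv2.imwrite(f"pics/pre_{n}.png",cv2.resize(cr,(665,500),interpolation=2))
E
```

```text
[16.15, [-0.2202, 0.037, 2.3939, 3.2128, 0.3416, 1.5126], [0.5057, -0.0823, 0.145], [-3.1334, 1.0516, 2.9033], [0.0209, -0.8063, -2.7457], 0.0256, 54.9671]
ring pred [ 0.5046 -0.0824  0.2288]
scene 284.7786752691123 138.13817367760285
top 307.8077641588258 203.85152565815355
```

View pics/pre_scene.png

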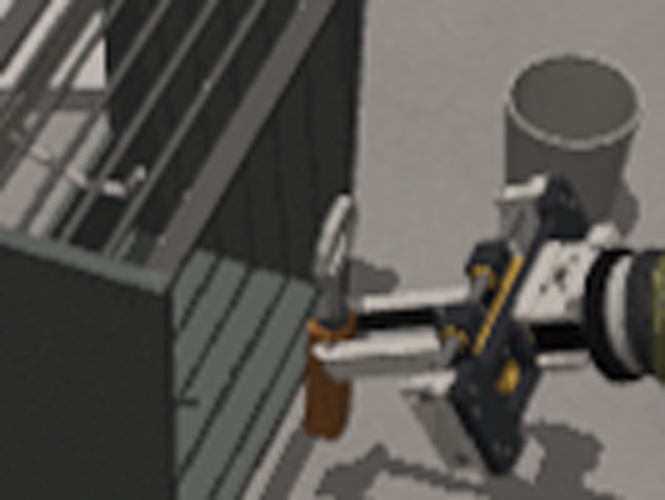

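View pics/pre_top.png

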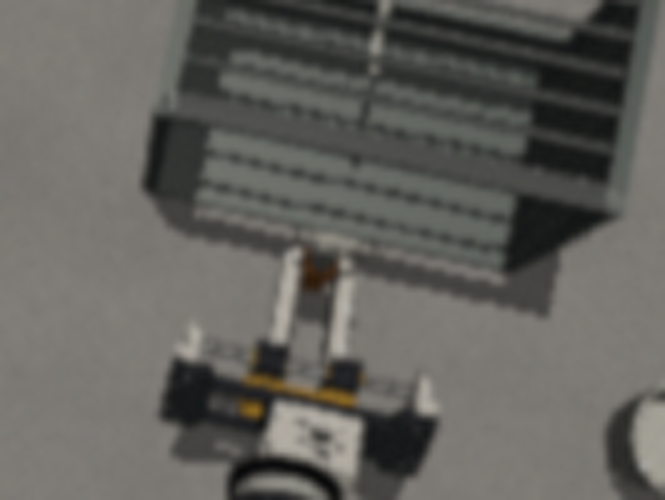

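The ring is at (336,238) in the scene crop and (330,242) in the top crop. Both agree with the prediction within about 2 mm, and the puller is vertical in front of the opening, in line with the hook.

Run:
```python
from scr import *
M,q=cur()
for hx,hz,n in((-.06,.0165,6),(-.022,.0155,6),(-.006,-.004,6),(0,-.0145,6)):
    M,q=screw(M,H(*tool(hx,hz)),n,q,str((hx,hz)))
```

```text
(-0.06, 0.0165) 6 row [-0.0078, -0.0001, 0.0137, 0.0001, 0.0001, -0.0004] qend [-0.228  0.228  2.163  3.201  0.301  1.517] maxdq [0.002 0.035 0.039 0.004 0.01  0.003] tcp [ 0.597 -0.106  0.145] ring [ 0.596 -0.106  0.228]
(-0.022, 0.0155) 6 row [-0.003, -0.0, 0.0056, 0.0, -0.0, 0.0] qend [-0.23   0.3    2.067  3.201  0.277  1.515] maxdq [0.    0.012 0.016 0.    0.004 0.   ] tcp [ 0.634 -0.115  0.144] ring [ 0.633 -0.115  0.227]
(-0.006, -0.004) 6 row [0.0015, 0.0, 0.004, 0.0, -0.0, 0.0] qend [-0.23   0.372  2.031  3.192  0.312  1.524] maxdq [0.    0.012 0.006 0.002 0.006 0.002] tcp [ 0.65  -0.119  0.124] ring [ 0.649 -0.119  0.208]
(0, -0.0145) 6 row [0.001, 0.0, 0.0017, 0.0, -0.0, 0.0] qend [-0.231  0.404  2.017  3.188  0.331  1.528] maxdq [0.    0.005 0.002 0.001 0.003 0.001] tcp [ 0.656 -0.121  0.114] ring [ 0.655 -0.121  0.197]
```

Request:
servo_tool(plan=[[10, -0.0078, 0, 0.0137, 0, 0, 0], [10, -0.0078, 0, 0.0137, 0, 0, 0], [10, -0.0078, 0, 0.0137, 0, 0, 0], [10, -0.0078, 0, 0.0137, 0, 0, 0], [10, -0.0078, 0, 0.0137, 0, 0, 0], [10, -0.0078, 0, 0.0137, 0, 0, 0], [10, 0, 0, 0, 0, 0, 0], [10, 0, 0, 0, 0, 0, 0]])

```text
time_s: 17.25
ee_pos: [0.5973, -0.1052, 0.1442]
eef_rot: [-3.133, 1.05, 2.903]
force: [0.4, 0.3, -2.3]
grip_width: 0.0256
grip_force: 55.0
```

Request:
servo_tool(plan=[[10, -0.003, 0, 0.0056, 0, 0, 0], [10, -0.003, 0, 0.0056, 0, 0, 0], [10, -0.003, 0, 0.0056, 0, 0, 0], [10, -0.003, 0, 0.0056, 0, 0, 0], [10, -0.003, 0, 0.0056, 0, 0, 0], [10, -0.003, 0, 0.0056, 0, 0, 0], [10, 0, 0, 0, 0, 0, 0], [10, 0, 0, 0, 0, 0, 0]])

```text
time_s: 18.25
ee_pos: [0.6343, -0.1145, 0.1434]
eef_rot: [-3.133, 1.051, 2.903]
force: [0.0, 0.1, -1.6]
grip_width: 0.0254
grip_force: 55.0
```

```bash
python3 st.py
python3 - <<'E'
from scr import *
M,q=cur();r=M[:3,:3]@ringT+M[:3,3]-dip;print("ring in hook",r@ex,r@ey,r[2])
for hx,hz,n in((-.006,-.004,6),(0,-.0145,6)):
    M,q=screw(M,H(*tool(hx,hz)),n,q,str((hx,hz)))
px=ctrl.camera("scene")["pixels"][:,:,::-1];cv2.imwrite("pics/in1.png",cv2.resize(px[85:185,190:323],(798,600),interpolation=2))
E
```

```text
[18.25, [-0.2284, 0.3, 2.0675, 3.2029, 0.2773, 1.5168], [0.6343, -0.1145, 0.1434], [-3.1335, 1.0509, 2.9033], [0.0086, 0.1253, -1.6409], 0.0254, 54.9671]
ring in hook -0.02235461052086991 0.000384025420923342 0.01520242682897155
(-0.006, -0.004) 6 row [0.0014, -0.0001, 0.004, 0.0001, -0.0, -0.0004] qend [-0.231  0.371  2.03   3.192  0.311  1.524] maxdq [0.001 0.012 0.006 0.003 0.006 0.002] tcp [ 0.65  -0.119  0.124] ring [ 0.649 -0.119  0.208]
(0, -0.0145) 6 row [0.001, 0.0, 0.0017, 0.0, -0.0, 0.0] qend [-0.231  0.404  2.017  3.188  0.33   1.528] maxdq [0.    0.005 0.002 0.001 0.003 0.001] tcp [ 0.656 -0.121  0.114] ring [ 0.655 -0.121  0.198]
```

View pics/in1.png

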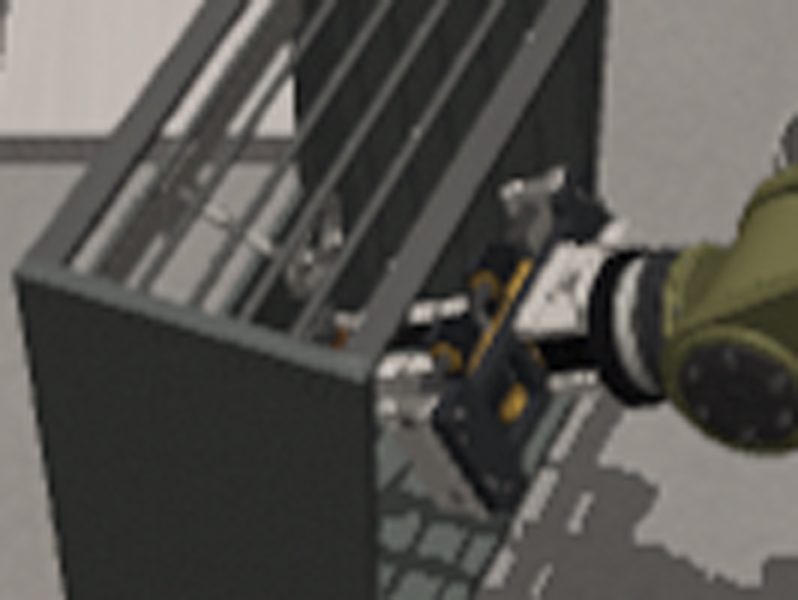

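The ring (centre about (315,245)) encloses the hook wire with the tip at (330,235) in front, and there is no contact force. I lower it.

Request:
servo_tool(plan=[[10, 0.0014, 0, 0.004, 0, 0, 0], [10, 0.0014, 0, 0.004, 0, 0, 0], [10, 0.0014, 0, 0.004, 0, 0, 0], [10, 0.0014, 0, 0.004, 0, 0, 0], [10, 0.0014, 0, 0.004, 0, 0, 0], [10, 0.0014, 0, 0.004, 0, 0, 0], [10, 0, 0, 0, 0, 0, 0], [10, 0, 0, 0, 0, 0, 0]])

```text
time_s: 19.3
ee_pos: [0.6506, -0.1186, 0.1244]
eef_rot: [-3.133, 1.051, 2.903]
force: [-0.0, -0.1, -1.6]
grip_width: 0.0253
grip_force: 55.0
```

Request:
servo_tool(plan=[[10, 0.001, 0, 0.0017, 0, 0, 0], [10, 0.001, 0, 0.0017, 0, 0, 0], [10, 0.001, 0, 0.0017, 0, 0, 0], [10, 0.001, 0, 0.0017, 0, 0, 0], [10, 0.001, 0, 0.0017, 0, 0, 0], [10, 0.001, 0, 0.0017, 0, 0, 0], [10, 0, 0, 0, 0, 0, 0], [10, 0, 0, 0, 0, 0, 0]])

```text
time_s: 20.3
ee_pos: [0.6563, -0.1201, 0.1141]
eef_rot: [-3.134, 1.051, 2.903]
force: [-0.7, 0.4, -1.5]
grip_width: 0.0254
grip_force: 55.0
```

```bash
python3 st.py
python3 - <<'E'
from scr import *
M,q=cur();r=M[:3,:3]@ringT+M[:3,3]-dip;print("ring in hook",r@ex,r@ey,r[2])
print("down in tool",M[:3,:3].T@[0,0,-1],"ex",M[:3,:3].T@ex)
E
```

```text
[20.3, [-0.2295, 0.4034, 2.0163, 3.1903, 0.3296, 1.5291], [0.6563, -0.1201, 0.1141], [-3.1335, 1.0512, 2.9032], [-0.683, 0.378, -1.5297], 0.0254, 54.967]
ring in hook 0.00028636765124236775 0.0001652575984732064 -0.014116342289429679
down in tool [0.86801671 0.00400531 0.49651882] ex [-0.49653345  0.00452155  0.86800581]
```

Request:
servo_tool(plan=[[10, 0.0004, 0, 0.00025, 0, 0, 0], [10, 0.0004, 0, 0.00025, 0, 0, 0], [10, 0.0004, 0, 0.00025, 0, 0, 0], [10, 0, 0, 0, 0, 0, 0], [10, 0, 0, 0, 0, 0, 0], [10, 0, 0, 0, 0, 0, 0], [10, 0, 0, 0, 0, 0, 0], [10, 0, 0, 0, 0, 0, 0]])

```text
time_s: 21.3
ee_pos: [0.6564, -0.1201, 0.1127]
eef_rot: [-3.133, 1.051, 2.903]
force: [-0.2, -0.1, -2.1]
grip_width: 0.0256
grip_force: 55.0
```

Request:
servo_tool(plan=[[10, 0.0004, 0, 0.00025, 0, 0, 0], [10, 0.0004, 0, 0.00025, 0, 0, 0], [10, 0, 0, 0, 0, 0, 0], [10, 0, 0, 0, 0, 0, 0], [10, 0, 0, 0, 0, 0, 0], [10, 0, 0, 0, 0, 0, 0], [10, 0, 0, 0, 0, 0, 0], [10, 0, 0, 0, 0, 0, 0]])

```text
time_s: 22.3
ee_pos: [0.6566, -0.1202, 0.1121]
eef_rot: [-3.133, 1.052, 2.903]
force: [0.4, 0.9, 5.2]
grip_width: 0.0253
grip_force: 55.0
```

Request:
servo_tool(force=10, plan=[[10, -0.0003, 0, -0.0002, 0, 0, 0], [10, 0, 0, 0, 0, 0, 0], [10, 0, 0, 0, 0, 0, 0], [28, 0, 0, 0, 0, 0, 0], [30, 0, 0, 0, 0, 0, 0], [33, 0, 0, 0, 0, 0, 0], [38, 0, 0, 0, 0, 0, 0], [45, 0, 0, 0, 0, 0, 0]])

```text
time_s: 23.3
ee_pos: [0.6564, -0.1201, 0.112]
eef_rot: [-3.133, 1.051, 2.904]
force: [-0.2, 0.1, -0.7]
grip_width: 0.0412
grip_force: 0.0
```

Request:
servo_tool(plan=[[55, 0, 0, 0, 0, 0, 0], [60, 0, 0, 0, 0, 0, 0], [60, 0, 0, 0, 0, 0, 0], [60, 0, 0, 0, 0, 0, 0], [60, 0, 0, 0, 0, 0, 0], [60, 0, 0, 0, 0, 0, 0], [60, 0, 0, 0, 0, 0, 0], [60, 0, 0, 0, 0, 0, 0]])

```text
time_s: 24.3
ee_pos: [0.6563, -0.1201, 0.1121]
eef_rot: [-3.133, 1.051, 2.903]
force: [1.0, 0.1, -0.3]
grip_width: 0.0565
grip_force: 0.0
```

```bash
python3 st.py
python3 - <<'E'
from scr import *
M,q=cur();V=M.copy();V[:3,3]-=.16*ex
print(V[:3,3]);screw(M,V,10,q,"back along -ex");V=M.copy();V[:3,3]-=M[:3,2]*.12;screw(M,V,10,q,"back -z")
E
```

```text
[24.3, [-0.2295, 0.408, 2.0165, 3.1895, 0.3343, 1.5299], [0.6563, -0.1201, 0.1121], [-3.1335, 1.0511, 2.9033], [0.9876, 0.0837, -0.2887], 0.0565, 0.0]
[ 0.50096565 -0.08196048  0.11205257]
back along -ex 10 row [0.0079, -0.0001, -0.0139, 0.0, 0.0, -0.0] qend [-0.224  0.136  2.417  3.187  0.462  1.537] maxdq [0.001 0.03  0.042 0.002 0.016 0.002] tcp [ 0.501 -0.082  0.113] ring [ 0.5   -0.082  0.196]
back -z 10 row [0.0, -0.0, -0.012, 0.0, 0.0, -0.0] qend [-0.224  0.075  2.257  3.227  0.242  1.495] maxdq [0.001 0.037 0.026 0.007 0.015 0.007] tcp [ 0.555 -0.095  0.172] ring [ 0.554 -0.095  0.255]
```

Request:
servo_tool(plan=[[60, 0.004, 0, -0.007, 0, 0, 0], [60, 0.006, 0, -0.0105, 0, 0, 0], [60, 0.008, 0, -0.0139, 0, 0, 0], [60, 0.008, 0, -0.0139, 0, 0, 0], [60, 0.008, 0, -0.0139, 0, 0, 0], [60, 0.008, 0, -0.0139, 0, 0, 0], [60, 0.008, 0, -0.0139, 0, 0, 0], [60, 0.008, 0, -0.0139, 0, 0, 0]])

```text
time_s: 25.3
ee_pos: [0.5422, -0.0915, 0.1118]
eef_rot: [-3.133, 1.051, 2.903]
force: [0.3, 0.2, -0.2]
grip_width: 0.0563
grip_force: 0.0
```

Request:
servo_tool(plan=[[60, 0.008, 0, -0.0139, 0, 0, 0], [60, 0.008, 0, -0.0139, 0, 0, 0], [60, 0, 0, 0, 0, 0, 0], [60, 0, 0, 0, 0, 0, 0], [60, 0, 0, 0, 0, 0, 0], [60, 0, 0, 0, 0, 0, 0], [60, 0, 0, 0, 0, 0, 0], [60, 0, 0, 0, 0, 0, 0]])

```text
time_s: 26.3
ee_pos: [0.5124, -0.0841, 0.1117]
eef_rot: [-3.133, 1.051, 2.903]
force: [0.5, -0.1, 0.2]
grip_width: 0.0565
grip_force: 0.0
```

```bash
python3 st.py
python3 - <<'E'
from scr import *
a=ctrl.camera("scene")["pixels"]
for i in range(5):ctrl.camera("top")
b=ctrl.camera("scene")["pixels"]
A,B=[x[85:185,190:290].astype(int) for x in(a,b)];print("motion px",(abs(A-B).max(-1)>25).sum())
cv2.imwrite("pics/done.png",cv2.resize(b[85:185,190:323,::-1],(798,600),interpolation=2))
E
```

```text
[26.3, [-0.2212, 0.1593, 2.3891, 3.1933, 0.4584, 1.5328], [0.5124, -0.0841, 0.1117], [-3.1334, 1.0511, 2.9034], [0.543, -0.1189, 0.1874], 0.0565, 0.0]
motion px 0
```

View pics/done.png

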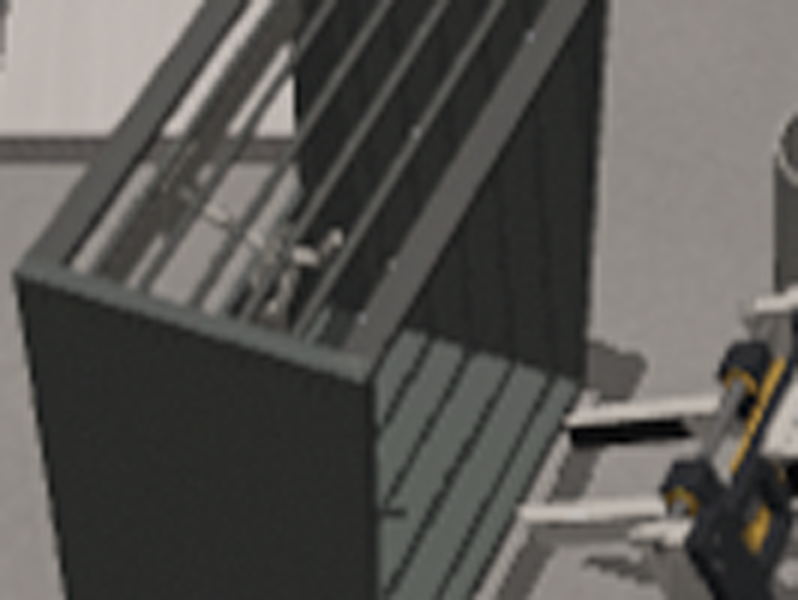

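The ring hangs in the hook's dip at (285,270), behind the free end at (330,240). The gripper is clear and nothing is moving. I give it two more seconds to settle, then hand in.

Request:
servo_tool(plan=[[60, 0, 0, 0, 0, 0, 0], [60, 0, 0, 0, 0, 0, 0], [60, 0, 0, 0, 0, 0, 0], [60, 0, 0, 0, 0, 0, 0], [60, 0, 0, 0, 0, 0, 0], [60, 0, 0, 0, 0, 0, 0], [60, 0, 0, 0, 0, 0, 0], [60, 0, 0, 0, 0, 0, 0]])

```text
time_s: 27.65
ee_pos: [0.5124, -0.0841, 0.1117]
eef_rot: [-3.133, 1.051, 2.903]
force: [-0.5, 0.6, -0.1]
grip_width: 0.0561
grip_force: 0.0
```

Request:
servo_tool(plan=[[60, 0, 0, 0, 0, 0, 0], [60, 0, 0, 0, 0, 0, 0], [60, 0, 0, 0, 0, 0, 0], [60, 0, 0, 0, 0, 0, 0], [60, 0, 0, 0, 0, 0, 0], [60, 0, 0, 0, 0, 0, 0], [60, 0, 0, 0, 0, 0, 0], [60, 0, 0, 0, 0, 0, 0]])

```text
time_s: 28.65
ee_pos: [0.5123, -0.0841, 0.1117]
eef_rot: [-3.133, 1.051, 2.903]
force: [-0.8, 0.7, -0.7]
grip_width: 0.0563
grip_force: 0.0
```

```bash
python3 -c "
from station import ctrl
print(ctrl.hand_in())"
```

```text
the job is handed in; nothing more can be done
None
```

The puller is hanging by its ring on the cabinet hook with the gripper clear; no movement showed in the last pictures, the arm was kept clear of the bowl, tin and jar, and the job was handed in at about 29 s (no verdict was returned).

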